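# Open the piping-tip carousel at the red tub

### The arm

A 6-joint arm with a two-finger parallel gripper is mounted at the origin on the work surface. World frame = base frame: x ahead of the robot, y to its left, z up, the work surface at z = 0. Lengths are in m, angles in rad, forces in N, time in s.
With the tool pointing down it reaches from about 0.425 to 0.95 m from the base axis. Payload 3.5 kg.
Tool frame: the origin (TCP) lies at the very end of the fingers, on their centre line; the grasp point (between the pads) lies 19 mm behind it (ctrl.grip_point_offset is the distance from the TCP to the grasp point, in m); z points along the fingers, y is the line along which they close (so a half turn about z gives the same grasp; the last joint's range is limited). The gripper opens to 85 mm and grips with 20 to 120 N. Pads are 22 mm wide; open, the fingers measure 114 mm over their backs; the gripper's body (76 mm by 85 mm) begins 54 mm behind the grasp point. The pads swing forward as they close: fully open they stand 13 mm farther back than shut.
Start: joints at [-0.15, 0.286, 1.577, -0, 1.279, -0.15], TCP at [0.675, 0, 0.231] pointing down, gripper open.
Joint ranges: [-2.77, 2.77], [-0.9, 2.22], [0.21, 2.48], [-1.53, 4.67], [0.24, 2.81], [-2.84, 2.84]. Speed limits (rad/s): [2.79, 2.79, 3.14, 3.14, 3.14, 3.14].

### API

Orientations are given as a unit quaternion [x, y, z, w].
In Python, from plant import telemetry, vision, ctrl gives the robot as it stands.
- The arm moves only by the tool arm_command, never from a script. Its argument "series" is one flat list of numbers, 7 for each row, row after row: the shift along the tool's x, y, z in cm, then the turn, a rotation vector about the tool's x, y, z in degrees, then the closure, from 0 (fully open) to 1 (shut). A call has 1 to 10 rows; each row is the pose to reach, as a shift and turn from the pose commanded when the call began, along the tool's axes at that moment; what a row does not reach only later rows make up. A row lasts 1/12 s, in which the tool goes at most 41.7 mm and 7.16 degrees, less where a joint would pass 70% of its speed; a pose out of reach is approached as far as the arm can. A call with a gripper value outside its range is refused whole. The fingers move at their own pace and stop on an object; "force" is the grip in N (left out, the last holds). Time passes only in rows, so rows that repeat a pose let the fingers close. It gives the time, the measured TCP pose, the force, the opening and the grip force at its end, in the units of the state.
- telemetry.get_state(): the state, without advancing time (a new reading comes with each control period).
- vision.read_camera(name): name is "scene" or "side" or "wrist"; returns a dict with "color" (400x640x3 uint8, blue, green, red), "K" (3x3 intrinsics, pixels), "rvec" (rotation vector, rad) and "tvec" (3), from world to camera coordinates, as OpenCV has them; the wrist camera has in their place "T_tool_cam" (4x4, takes a point from camera to tool coordinates, whose origin is the TCP and whose axes are the flange's). Camera axes: x right, y down, z forward; pixel columns grow to the right and rows downward; lengths in m; the calibration is good to about 2 mm. A picture is of the moment at which its call begins: read the wrist's pose just before it. There is no depth.
- ctrl.sign_off(): hands the job in; it is judged then, once.
The state is a dict: "time": time; "qpos": joint angles; "dq": joint speeds; "joint_efforts": joint torques, N m; "eef_pos": TCP position; "tcp_rot": TCP orientation; "contact_force": force on the tool from outside, world axes, zero at the start; "wrist_torque": the same for the moment, N m; "opening": opening from 0.0 (shut) to 1.0 (fully open); "finger_force": force on a finger pad.
Only numpy, scipy, OpenCV 4.12 (cv2) and the standard library are available. Lean on these libraries where they do the work, as an engineer would, in place of code of your own. Each camera call takes 0.05 s, during which the arm holds its last target. There are 200 camera calls.

### The job

Turn the lid of the wooden piping-tip carousel by its grip until the lid's opening sits squarely over the red tub, so that the tips in it can be taken out, then let go. Leave the lid of the grey carousel, which stands beside it, as it is.

Things in the scene. Friction and masses are not known exactly. Their poses are not given: they have to be found in the camera images.
- wood_lid_grip (a point): Grip point of the wooden carousel's lid: on its vertical turning axis, 80 mm above the bench. The grip is an upright dark wooden bar 50 mm long, 16 mm wide, standing 40 mm above the lid (lid face at 52 mm, bar top at 92 mm). The frame turns with the lid: x along the bar, towards the lid's opening; y across the bar (grip across it); z up. The tray below is wooden, 184 mm across, fixed.
- wood_lid_opening (a point): Middle of the opening in the wooden carousel's lid, 58 mm from the turning axis, 52 mm above the bench; turns with the lid. The lid is a white disc 136 mm across with one pie-slice opening 52 degrees wide. It turns either way with slight friction (0.05 N m) and stays where left. It starts over the empty place; the turn needed is 40 to 80 degrees left or right, one grasp.
- red_tub: Red tub clipped into the wooden carousel (the grey one has its own, ignore it): 47 mm across, 40 mm high, axis 58 mm from the lid's axis, origin centre of underside, 6 mm above the bench, z up. Six places 60 degrees apart hold five coloured tubs and one empty place; red is next to the empty place, on either side. The tubs' outer edges show beyond the lid's rim. Fixed.
- grey_lid_opening (a point): Middle of the opening in the lid of the other carousel, of the same make and size but with a grey tray and a black grip: 58 mm from that lid's turning axis, 52 mm above the bench. This lid turns as easily and must be left as it is.

How it is judged:
At the end, for the whole second after the job is handed in: The middle of the wooden carousel's lid opening is within 12 mm (about 12 degrees of turn) of the red tub's axis, seen from above, and stays there (horizontal distance between wood_lid_opening and red_tub below 0.012 m); the robot touches nothing.
It fails at once if the grey carousel's lid was turned (its opening moved by more than 10 mm) (distance of grey_lid_opening from where it was at the start of the episode above 0.01 m).
It also fails if it takes over 32 s, if anything falls off the work surface, if the arm or the gripper's body presses on something with over 40 N, if the wrist force passes 120 N, or if a joint passes its speed limit or range.

## Working session

There is one attempt and no reset: what is moved stays moved. The work goes in short steps, Python scripts to look and compute and a tool call to move; the robot and the scene stay as the last step left them, time stands still between calls to the robot, and variables do not carry over. Pictures are saved under pics/ and viewed, at most 10 in all, crops included, and the job is handed in when it is done.

Besides the shell and the picture viewer there is one more tool, called after "Emit:" by a JSON object that holds its "op" and its "data", one argument or row to a line. arm_command: Moves the arm, as the interface text tells. Its arguments: {"type":"object","properties":{"series":{"type":"array","items":{"type":"number"}},"force":{"type":"number"}},"required":["series"]}

```bash
mkdir -p pics
python3 - <<'E'
from plant import telemetry, vision, ctrl
import cv2,pickle
s=telemetry.get_state(); print(s['time'],s['eef_pos'],s['tcp_rot'],s['opening'],ctrl.grip_point_offset)
for n in ('scene','wrist'):
    d=vision.read_camera(n); cv2.imwrite(f'pics/{n}0.png',d['color']); pickle.dump((s,d),open(f'{n}0.pkl','wb'))
E
```

```text
0.0 [6.74336720e-01 1.35074938e-04 2.29935015e-01] [ 7.07097162e-01  7.07115405e-01 -6.98854384e-04 -9.58628472e-04] 1.002310580124588 0.0187
```

View pics/scene0.png

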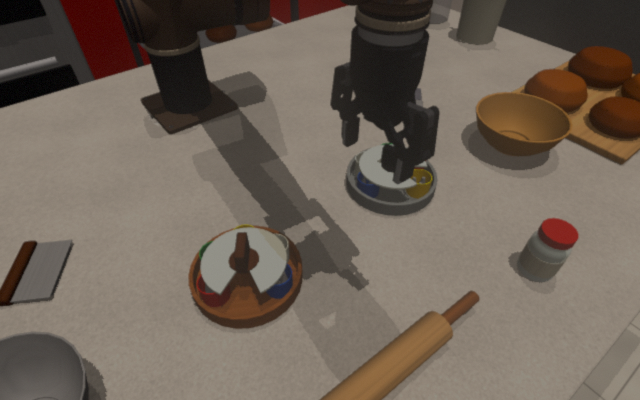

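View pics/wrist0.png

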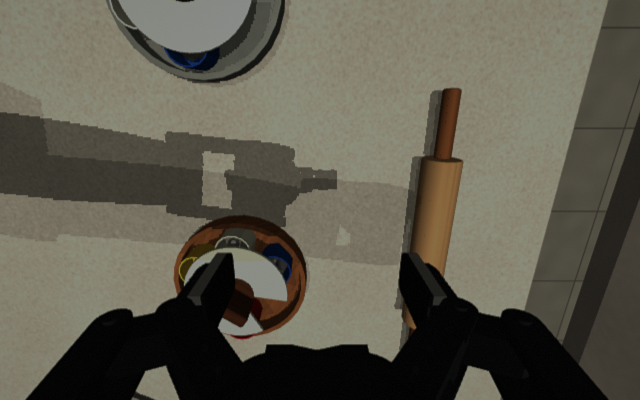

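```bash
cat > h.py <<'E'
import cv2,numpy as np,pickle
from scipy.spatial.transform import Rotation as R
def ray_scene(d,uv):
    p=cv2.undistortPoints(np.array([[uv]],float),d['K'],None)[0,0]
    M=cv2.Rodrigues(np.array(d['rvec'],float))[0]; t=np.array(d['tvec'],float).ravel()
    return -M.T@t, M.T@np.array([*p,1])
def ray_wrist(s,d,uv):
    p=cv2.undistortPoints(np.array([[uv]],float),d['K'],None)[0,0]
    T=np.eye(4);T[:3,:3]=R.from_quat(s['tcp_rot']).as_matrix();T[:3,3]=s['eef_pos'];T=T@d['T_tool_cam']
    return T[:3,3],T[:3,:3]@np.array([*p,1])
def at(o_v,z):
    o,v=o_v; return (o+v*(z-o[2])/v[2]).round(4)
E
python3 - <<'E'
from h import *
s,d=pickle.load(open('scene0.pkl','rb'))
c=d['color'][210:335,175:320]; cv2.imwrite('pics/c1.png',cv2.resize(c,None,fx=4.5,fy=4.5,interpolation=cv2.INTER_CUBIC))
for n,uv,z in (('tray',(246,270),.015),('bartop',(242,236),.092),('red',(213,287),.046),('blue',(281,279),.046),('openedge',(240,290),.05)): print(n,at(ray_scene(d,uv),z))
s,d=pickle.load(open('wrist0.pkl','rb'))
for n,uv,z in (('tray',(241,276),.015),('grey',(196,0),.015)): print(n,at(ray_wrist(s,d,uv),z))
E
```

```text
tray [ 0.5613 -0.1539  0.015 ]
bartop [ 0.5557 -0.1457  0.092 ]
red [ 0.5787 -0.2171  0.046 ]
blue [ 0.6305 -0.1277  0.046 ]
openedge [ 0.6112 -0.1882  0.05  ]
tray [ 0.5649 -0.1538  0.015 ]
grey [0.5442 0.1869 0.015 ]
```

View pics/c1.png

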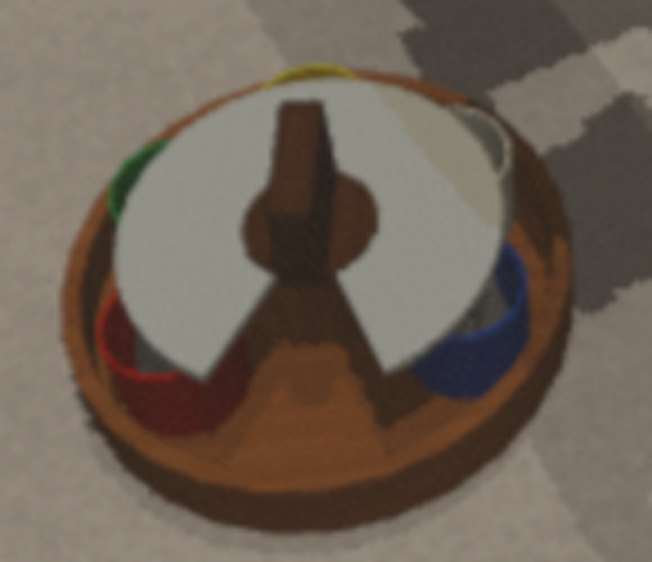

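Run:
```python
from h import *
s,d=pickle.load(open('scene0.pkl','rb'))
P={}
for n,uv,z in (('c1',(205,380),.052),('c2',(385,375),.052),('disk',(311,225),.053),('back',(301,102),.092),('front',(296,213),.092),('lidL',(115,250),.052),('lidR',(502,225),.052),('lidT',(310,80),.052),
 ('redL',(98,335),.046),('redF',(170,381),.046),('blueR',(527,290),.046),('yelT',(312,66),.046),('greenL',(108,200),.046),('whiteR',(512,150),.046)):
    P[n]=at(ray_scene(d,(uv[0]/4.5+175-.4,uv[1]/4.5+210-.4)),z); print(n,P[n])
pts=np.array([P[k][:2] for k in('c1','c2','lidL','lidR','lidT')])
A=np.c_[2*pts,np.ones(5)];x=np.linalg.lstsq(A,(pts**2).sum(1),rcond=None)[0]
c=x[:2];print('c',c,'r',np.sqrt(x[2]+c@c))
for k in P: v=P[k][:2]-c; print(k,np.degrees(np.arctan2(v[1],v[0])).round(1),np.hypot(*v).round(4))
v=P['front']-P['back'];print('bar',np.degrees(np.arctan2(v[1],v[0])),np.hypot(*v[:2]))
```

```text
c1 [ 0.6004 -0.2152  0.052 ]
c2 [ 0.6353 -0.1676  0.052 ]
disk [ 0.568  -0.1561  0.053 ]
back [ 0.5486 -0.1424  0.092 ]
front [ 0.5892 -0.1679  0.092 ]
lidL [ 0.5344 -0.2153  0.052 ]
lidR [ 0.609  -0.1027  0.052 ]
lidT [ 0.5079 -0.1215  0.052 ]
redL [ 0.5583 -0.2347  0.046 ]
redF [ 0.5896 -0.2237  0.046 ]
blueR [ 0.6333 -0.1094  0.046 ]
yelT [ 0.497  -0.1152  0.046 ]
greenL [ 0.5078 -0.2065  0.046 ]
whiteR [ 0.5791 -0.078   0.046 ]
c [ 0.56731787 -0.15584306] r 0.06821685639131907
c1 -60.9 0.068
c2 -9.8 0.069
disk -20.6 0.0007
back 144.3 0.023
front -28.9 0.025
lidL -119.0 0.068
lidR 51.9 0.0675
lidT 150.0 0.0686
redL -96.5 0.0794
redF -71.8 0.0714
blueR 35.1 0.0807
yelT 150.0 0.0812
greenL -139.6 0.0782
whiteR 81.4 0.0787
bar -32.13205949850154 0.047943821291173666
```

Emit:
{"op": "arm_command", "data": {
  "series": [-15.6,-10.7,4,0,0,-55,0,-15.6,-10.7,4,0,0,-55,0,-15.6,-10.7,4,0,0,-55,0,-15.6,-10.7,4,0,0,-55,0,-15.6,-10.7,4,0,0,-55,0,-15.6,-10.7,4,0,0,-55,0,-15.6,-10.7,4,0,0,-55,0,-15.6,-10.7,4,0,0,-55,0,-15.6,-10.7,4,0,0,-55,0,-15.6,-10.7,4,0,0,-55,0]
}}

```text
time: 0.93
eef_pos: [0.5677, -0.1559, 0.1909]
tcp_rot: [0.302, 0.953, 0.0, -0.0]
contact_force: [0.2, 0.1, -0.1]
opening: 1.001
finger_force: 0.0
```

Run:
```python
from plant import telemetry, vision
from h import *
s=telemetry.get_state(); M=R.from_quat(s['tcp_rot']).as_matrix(); print(s['time'],s['eef_pos'],np.degrees(np.arctan2(M[1,1],M[0,1])),s['qpos'])
d=vision.read_camera('wrist'); cv2.imwrite('pics/w1.png',d['color']); pickle.dump((s,d),open('w1.pkl','wb'))
```

```text
0.9333 [ 0.56769739 -0.15590896  0.19086816] 54.84735472129267 [-4.40268732e-01  1.35027565e-01  1.83035221e+00  7.39852202e-06
  1.17708692e+00 -1.39753844e+00]
```

View pics/w1.png

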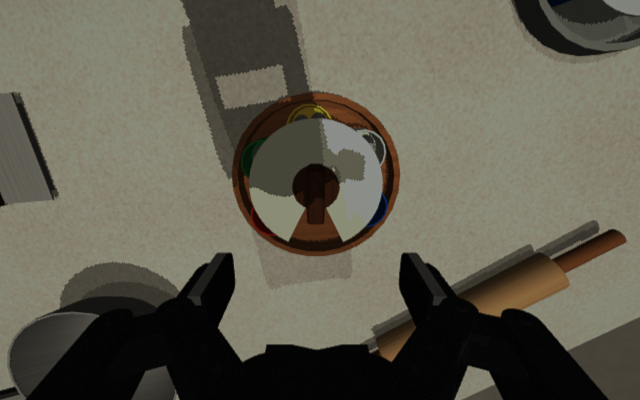

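The wrist view shows the wooden carousel centred at about (316,173), with the bar lined up with the image columns at (316,205). The opening is at the bottom, at (317,235), with red at lower left (262,220). I'll enlarge it for the angles.

Run:
```python
from h import *
s,d=pickle.load(open('w1.pkl','rb'))
c=d['color'][85:265,225:410]; c=cv2.resize(c,None,fx=3.3,fy=3.3,interpolation=cv2.INTER_CUBIC); cv2.imwrite('pics/c2.png',cv2.convertScaleAbs(c,alpha=1.3,beta=10))
```

```text
(no output)
```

View pics/c2.png

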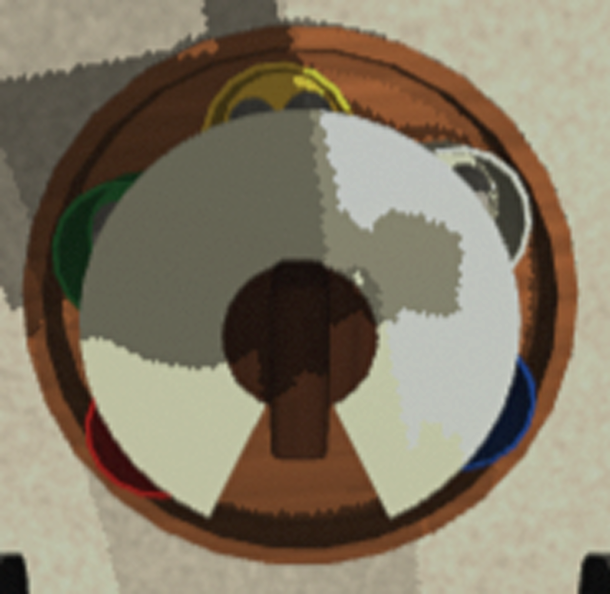

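Run:
```python
from h import *
s,d=pickle.load(open('w1.pkl','rb'))
P=lambda u,v,z:at(ray_wrist(s,d,(u/3.3+225-.35,v/3.3+85-.35)),z)[:2]
pts=np.array([P(*q,.052) for q in((210,517),(392,520),(79,300),(520,310),(300,108))])
x=np.linalg.lstsq(np.c_[2*pts,np.ones(5)],(pts**2).sum(1),rcond=None)[0];c=x[:2];print('c',c,np.sqrt(x[2]+c@c))
a=lambda v:np.degrees(np.arctan2(v[1],v[0])).round(1)
for p in pts: print(a(p-c))
print('open',a(pts[:2].mean(0)-c)); f,b=P(300,458,.092),P(302,262,.092); print('bar',a(f-b),(f+b)/2,np.hypot(*(f-b)),'hub',P(300,334,.053))
for n,p,q,k in(('yel',(205,130),(352,112),120),('grn',(72,303),(143,175),60),('wht',(435,150),(514,262),180),('blu',(518,357),(463,470),-120),('red',(90,403),(170,497),0)):
    t=a((P(*p,.046)+P(*q,.046))/2-c); print(n,t)
```

```text
c [ 0.56658898 -0.15632102] 0.06830541465520931
-61.0
-9.2
-135.4
62.5
144.9
open -34.8
bar -35.7 [ 0.56325 -0.1535 ] 0.05481103903412157 hub [ 0.5652 -0.1553]
yel 150.5
grn -151.6
wht 91.6
blu 31.0
red -89.4
```

Emit:
{"op": "arm_command", "data": {
  "series": [0,0,4,0,0,0,0,0,0,7.5,0,0,0,0,0,0,10,0,0,0,0,0,0,11.7,0,0,0,0,0,0,12.6,0,0,0,0,0,0,12.6,0,0,0,0,0,0,12.6,0,0,0,0.5,0,0,12.6,0,0,0,0.7,0,0,12.6,0,0,0,1,0,0,12.6,0,0,0,1],
  "force": 40
}}

```text
time: 1.82
eef_pos: [0.5691, -0.1564, 0.0671]
tcp_rot: [0.301, 0.954, -0.0, 0.002]
contact_force: [0.2, 0.1, -0.0]
opening: 0.455
finger_force: 0.0
```

Emit:
{"op": "arm_command", "data": {
  "series": [0,0,0,0,0,0,1,0,0,0,0,0,0,1,0,0,0,0,0,0,1,0,0,0,0,0,0,1,0,0,0,0,0,0,1,0,0,0,0,0,0,1]
}}

```text
time: 2.32
eef_pos: [0.5679, -0.1573, 0.0665]
tcp_rot: [0.3, 0.954, -0.001, 0.0]
contact_force: [-4.7, -3.5, 5.2]
opening: 0.176
finger_force: 41.9
```

Emit:
{"op": "arm_command", "data": {
  "series": [0,0,0,0,0,3,1,0,0,0,0,0,8,1,0,0,0,0,0,13,1,0,0,0,0,0,18,1,0,0,0,0,0,23,1,0,0,0,0,0,28,1,0,0,0,0,0,33,1,0,0,0,0,0,38,1,0,0,0,0,0,43,1,0,0,0,0,0,47,1]
}}

```text
time: 3.15
eef_pos: [0.567, -0.1578, 0.0665]
tcp_rot: [0.657, 0.754, -0.002, 0.0]
contact_force: [-6.9, -5.0, 5.6]
opening: 0.175
finger_force: 42.1
```

Emit:
{"op": "arm_command", "data": {
  "series": [0,0,0,0,0,3,1,0,0,0,0,0,6,1,0,0,0,0,0,7.5,1,0,0,0,0,0,7.5,1,0,0,0,0,0,7.5,1,0,0,0,0,0,7.5,1]
}}

```text
time: 3.65
eef_pos: [0.5669, -0.1579, 0.0665]
tcp_rot: [0.704, 0.71, -0.002, -0.0]
contact_force: [-7.7, -4.7, 6.1]
opening: 0.177
finger_force: 42.1
```

Run:
```python
from plant import telemetry, vision
from h import *
s=telemetry.get_state(); M=R.from_quat(s['tcp_rot']).as_matrix(); print(s['time'],s['eef_pos'],np.degrees(np.arctan2(M[1,1],M[0,1])),s['contact_force'],s['wrist_torque'],s['opening'])
```

```text
3.65 [ 0.56685084 -0.15785622  0.06648545] 0.5382664137707694 [-7.68299183 -4.71230403  6.08220682] [-0.69299886  0.91251383 -0.05854877] 0.17657010358611164
```

Tool is at 0.5°, as intended. I'll release, rise, and check.

Emit:
{"op": "arm_command", "data": {
  "series": [0,0,0,0,0,0,0.7,0,0,0,0,0,0,0.4,0,0,0,0,0,0,0,0,0,0,0,0,0,0,0,0,0,0,0,0,0,0,0,0,0,0,0,0,0,0,0,0,0,0,0]
}}

```text
time: 4.23
eef_pos: [0.568, -0.1558, 0.0652]
tcp_rot: [0.704, 0.71, 0.0, -0.0]
contact_force: [0.2, -0.2, 0.3]
opening: 1.001
finger_force: 0.0
```

Emit:
{"op": "arm_command", "data": {
  "series": [0,0,-2,0,0,0,0,0,0,-5,0,0,0,0,0,0,-9,0,0,0,0,0,0,-12,0,0,0,0,0,0,-12.6,0,0,0,0,0,0,-12.6,0,0,0,0,0,0,-12.6,0,0,0,0]
}}

```text
time: 4.82
eef_pos: [0.5677, -0.1558, 0.1909]
tcp_rot: [0.704, 0.71, -0.0, -0.0]
contact_force: [-0.6, 0.2, 0.7]
opening: 1.001
finger_force: 0.0
```

Run:
```python
from plant import telemetry, vision
from h import *
s=telemetry.get_state(); print(s['time'],s['eef_pos'],s['contact_force'],s['opening'])
d=vision.read_camera('wrist'); c=d['color'][85:265,225:410]; pickle.dump((s,d),open('w2.pkl','wb'))
cv2.imwrite('pics/c3.png',cv2.convertScaleAbs(cv2.resize(c,None,fx=3.3,fy=3.3,interpolation=cv2.INTER_CUBIC),alpha=1.3,beta=10))
```

```text
4.8167 [ 0.56774292 -0.15580746  0.19092346] [-0.64713928  0.22384502  0.66262746] 1.0006301324781706
```

View pics/c3.png

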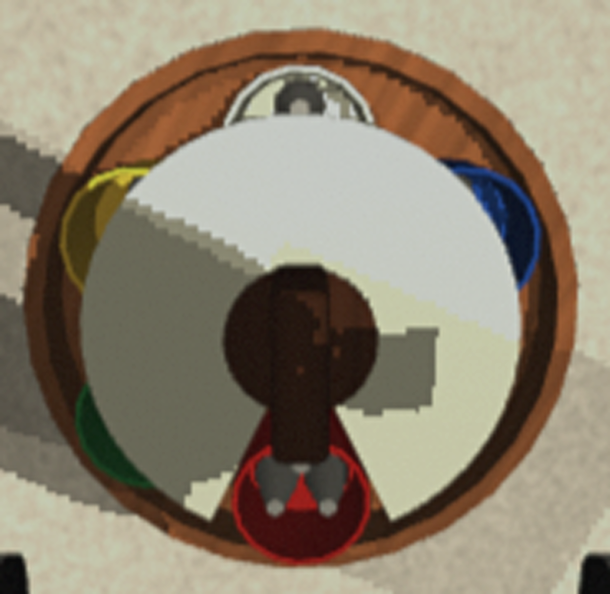

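The red tub (crop centre about (301,505)) sits squarely in the opening, whose corners are at (210,520) and (392,522). The gripper is clear, so I'm handing in.

```bash
python3 -c "
from plant import ctrl
print(ctrl.sign_off())"
```

```text
the job is handed in; nothing more can be done
None
```

I turned the wooden carousel's lid about 54° so its opening sits squarely over the red tub (confirmed in the last wrist picture), let go, left the grey carousel alone, and handed the job in at about 5 s; no verdict was shown.

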